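Pull the return filter on a steering-rack test bench

TASK

Pull the old return-oil filter on the steering-rack test bench. Unscrew the black cap from the leaning filter housing (ordinary right-hand thread, about a turn and a half until it comes free), lift it away and set it down in the steel parts tray; then draw out the filter element, which has a pull tab on top, and set it down in the same tray. Put both down gently, without dropping them, and leave the wrench, the hose coupling and the spray can where they are.

Things in the scene. Friction and masses are not known exactly. Their poses are not given: they have to be found in the camera images.
- filter: Fixed aluminium filter housing on a grey bracket, its axis leaning 30 deg from vertical, roughly towards the robot. Origin: centre of its open mouth, 135 mm above the bench; z runs out of the mouth along the axis (the cap's and element's axis too), y is level, x points up and away from the lean. Neck 50 mm wide, 59 over the thread; collar 26 mm below the mouth; hose unions at +-y, 50 mm below.
- cap_mid (a point): Black plastic screw cap, 71 mm long; point on its axis half-way, 10 mm above the mouth when screwed home; z out along the axis. Skirt 69 mm wide from 36 to 4 mm below the point; above it a fluted knob 52 mm wide, up to 36 mm above the point. Right-hand thread, 8 mm rise per turn, about 1 mm play, turns easily anticlockwise seen from above; free after 1.55 turns (12.5 mm). 0.14 kg.
- element_mid (a point): Filter element, in the housing under the cap, 122 mm long: pleated round body 39 mm wide, 85 mm long, topped by a grey pull tab 37 mm high, 14 mm thick (along x), 30 mm wide (y). Point on its axis half-way, 29 mm below the mouth; tab from 24 to 61 mm above the point, its top 33 mm above the mouth. z out along the axis. Loose in its bore by 2 mm; clears the mouth after 90 mm. 0.12 kg.
- tray: Fixed open steel parts tray lying flat, 220 (x) by 300 (y) by 40 mm high, floor 4 mm thick, walls 4 mm. Origin: centre of its underside; z up.
- wrench: Loose combination wrench, 190 mm, lying on the bench; leave alone.
- coupling: Loose steel hose coupling, 40 mm wide, 72 mm tall, standing; origin under its centre; leave alone.
- spray_can: Loose metal spray can, 58 mm wide, 170 mm tall, standing; origin under its centre; leave alone.
Things that resemble listed ones, but are neither listed nor needed, are in the scene too. What is shaped like the part that bears cap_mid but green, pink or white is not meant.

How it is judged:
On the way, in this order (a step that is already met when the one before it is completed fails the run):
1. the cap is unscrewed and lifted clear of the filter's mouth (z of cap_mid in the frame of filter above 0.045 m), for 0.1 s.
2. the cap lies in the tray, let go, with the element still in the housing (x of cap_mid in the frame of tray between -0.095 and 0.095 m and y of cap_mid in the frame of tray between -0.135 and 0.135 m and z of cap_mid in the frame of tray below 0.052 m and contact force between the fingers and cap below 0.1 N and z of element_mid in the frame of filter below -0.02 m and distance between element_mid and filter below 0.045 m), for 0.2 s.
At the end, for the whole second after the job is handed in: cap and element both lie or stand in the tray, anyhow up, let go and at rest: the middle of each inside the walls, the cap's no more than 52 mm and the element's no more than 78 mm above the tray's underside (x of cap_mid in the frame of tray between -0.095 and 0.095 m and y of cap_mid in the frame of tray between -0.135 and 0.135 m and z of cap_mid in the frame of tray below 0.052 m and x of element_mid in the frame of tray between -0.095 and 0.095 m and y of element_mid in the frame of tray between -0.135 and 0.135 m and z of element_mid in the frame of tray below 0.078 m and contact force between the fingers and cap below 0.1 N and contact force between the fingers and element below 0.1 N and linear speed of each of cap, element below 0.02 m/s); the robot touches nothing.
It fails at once if the cap is dropped (falls free at over 1.1 m/s, a fall of 6 cm) (linear speed of cap above 1.1 m/s and contact force between the fingers and cap below 0.1 N).
It fails at once if the element is dropped (falls free at over 1.1 m/s, a fall of 6 cm) (linear speed of element above 1.1 m/s and contact force between the fingers and element below 0.1 N).
It fails at once if the wrench is moved more than 30 mm (distance of wrench from where it was at the start of the episode above 0.03 m).
It fails at once if the coupling is moved more than 30 mm (distance of coupling from where it was at the start of the episode above 0.03 m).
It fails at once if the spray can is moved more than 30 mm (distance of spray_can from where it was at the start of the episode above 0.03 m).
It also fails if it takes over 72 s, if anything falls off the work surface, if the arm or the gripper's body presses on something with over 40 N, if the wrist force passes 120 N, or if a joint passes its speed limit or range.

ROBOT

A 6-joint arm with a two-finger parallel gripper is mounted at the origin on the work surface. World frame = base frame: x ahead of the robot, y to its left, z up, the work surface at z = 0. Lengths are in m, angles in rad, forces in N, time in s.
With the tool pointing down it reaches from about 0.35 to 0.775 m from the base axis. Payload 5.5 kg.
Tool frame: the origin (TCP) lies on the centre line of the jaws, within the pads' length; the fingertips stand 11 mm ahead of it and the grasp point (between the pads) lies 8 mm behind it (env.tip_reach is the distance from the TCP to the fingertips, in m); z points along the fingers, x is the direction in which the jaws open and shut, and the axes are right-handed (so a half turn about z gives the same grasp; the last joint's range is limited). The gripper opens to 85 mm and grips with 20 to 120 N. Pads are 22 mm wide; open, the fingers measure 114 mm over their backs; the gripper's body (76 mm by 85 mm) begins 54 mm behind the grasp point. The pads swing forward as they close: fully open they stand 13 mm farther back than shut.
Start: joints at [1.001, 0.313, 0.046, 1.304, 0, 1.431], TCP at [0.24, 0.523, 0.242] pointing down, gripper open.
Joint ranges: [-2.76, 2.76], [-0.86, 1.69], [-1.03, 1.26], [-2.2, 2.34], [-1.47, 1.5], [-3.14, 3.14]. Speed limits (rad/s): [2.57, 2.57, 3.14, 3.14, 3.14, 3.14].

INTERFACE

Orientations are given as a unit quaternion [w, x, y, z].
In Python, from workcell import env gives the robot as it stands.
- The arm moves only by the tool carry_out, never from a script. Its argument "moves" is one flat list of numbers, 7 for each row, row after row: the gripper command: -1 is shut, 1 is fully open, values between are in proportion, then the shift along the tool's x, y, z in m, then the turn, a rotation vector about the tool's x, y, z in degrees. A call has exactly 5 rows; each row shifts and turns the pose as measured when the row begins, along the tool's axes as they then stand; what a row does not reach is not made up. A row lasts 1/8 s, in which the tool goes at most 62.5 mm and 10.7 degrees, less where a joint would pass 70% of its speed; a pose out of reach is approached as far as the arm can. A call is refused whole if a number of a shift passes 0.0625 or a number of a turn 10.7, either way. A call with a gripper value outside its range is refused whole. The fingers move at their own pace and stop on an object; "squeeze" is the grip in N (left out, the last holds). Time passes only in rows, so rows that do not move let the fingers close, or fill a call up. It gives the time, the measured TCP pose, the force and the opening at its end, in the units of the state.
- env.get_state(): the state, without advancing time (a new reading comes with each control period).
- env.read_camera(name): name is "scene" or "top" or "wrist"; returns the picture (420x560x3 uint8, red, green, blue); there is no depth.
- env.calibration(name): a dict with "camera_matrix" (3x3 intrinsics, pixels), "rvec" (rotation vector, rad) and "tvec" (3), from world to camera coordinates, as OpenCV has them; the wrist camera has in their place "hand_eye" (4x4, takes a point from camera to tool coordinates, whose origin is the TCP and whose axes are the tool frame's). Camera axes: x right, y down, z forward; pixel columns grow to the right and rows downward; lengths in m; the calibration is good to about 2 mm. The wrist camera is an equidistant fisheye: a pixel r from the principal point sees the ray r / f radians off the axis. A picture is of the moment at which its call begins: read the wrist's pose just before it. calibration takes no time and is no camera call.
- env.hand_in(): hands the job in, once; it reports no verdict.
The state is a dict: "clock": time; "joint_pos": joint angles; "qvel": joint speeds; "tau": joint torques, N m; "tcp_pos": TCP position; "orientation": TCP orientation; "wrist_force": force on the tool from outside, world axes, zero at the start; "ft_torque": the same for the moment, N m; "finger_gap": finger opening in m.
Only numpy, scipy, OpenCV 4.12 (cv2) and the standard library are available. Lean on these libraries where they do the work, as an engineer would, in place of code of your own. Each camera call takes 0.05 s, during which the arm holds its last target. There are 200 camera calls.

## Working session

There is one attempt and no reset: what is moved stays moved. The work goes in short steps, Python scripts to look and compute and a tool call to move; the robot and the scene stay as the last step left them, time stands still between calls to the robot, and variables do not carry over. Pictures are saved under pics/ and viewed, about 8 in all and at most 12, crops included, and the job is handed in when it is done.

Besides the shell and the picture viewer there is one more tool, called after ">>>" in YAML: its name, and indented under it one key for each argument. carry_out: Moves the arm, as the interface text tells. Its arguments: {"type":"object","properties":{"moves":{"type":"array"},"squeeze":{"type":"number"}},"required":["moves"]}

```bash
ls; mkdir -p pics; python3 - <<'E'
from workcell import env
import cv2, numpy as np
s=env.get_state(); print(s)
for n in ["scene","top"]:
    cv2.imwrite(f"pics/{n}0.png",env.read_camera(n)[:,:,::-1]); c=env.calibration(n)
    R=cv2.Rodrigues(np.array(c["rvec"]))[0]; print(n,c["camera_matrix"],"cam pos",-R.T@np.array(c["tvec"]).ravel(),"fwd",R[2])
print(env.calibration("wrist"),env.tip_reach)
E
```

```text
pics
{'clock': 0.0, 'joint_pos': array([1.00141118e+00, 3.14011532e-01, 4.49774122e-02, 1.30359405e+00,
       6.94441430e-06, 1.43119260e+00]), 'qvel': array([-0.00021438, -0.0010818 , -0.00086246, -0.00020625, -0.0015743 ,
       -0.00067178]), 'tau': array([-4.46566764e-04, -4.80628860e+01,  2.98533458e+01,  1.94464781e-02,
       -2.35185807e-04, -3.07166260e-06]), 'tcp_pos': array([0.2393291 , 0.52228773, 0.24140188]), 'orientation': array([ 3.79419195e-04,  8.41626675e-01,  5.40058978e-01, -8.33648004e-04]), 'wrist_force': array([ 0.39802205, -0.12810834,  0.1679722 ]), 'ft_torque': array([-0.02836343,  0.0321397 , -0.04133304]), 'finger_gap': 0.085703134399983}
scene [[465.47978844   0.         278.86875969]
 [  0.         465.47978844 213.32323552]
 [  0.           0.           1.        ]] cam pos [ 1.12416757 -0.30940954  0.79955329] fwd [-0.54315613  0.40981875 -0.73282331]
top [[471.38626485   0.         280.05049191]
 [  0.         471.38626485 212.49312984]
 [  0.           0.           1.        ]] cam pos [0.38597355 0.07568455 1.02350455] fwd [ 0.25182044  0.00388564 -0.96776618]
{'camera_matrix': array([[325.1922621 ,   0.        , 276.9568635 ],
       [  0.        , 325.1922621 , 214.10001081],
       [  0.        ,   0.        ,   1.        ]]), 'hand_eye': array([[ 9.99999370e-01, -6.91438775e-04, -8.83858661e-04,
        -1.07252035e-04],
       [ 8.97246722e-04,  9.65691512e-01,  2.59690391e-01,
        -6.57005498e-02],
       [ 6.73974801e-04, -2.59691020e-01,  9.65691524e-01,
        -1.32453752e-01],
       [ 0.00000000e+00,  0.00000000e+00,  0.00000000e+00,
         1.00000000e+00]])} 0.011
```

View pics/scene0.png

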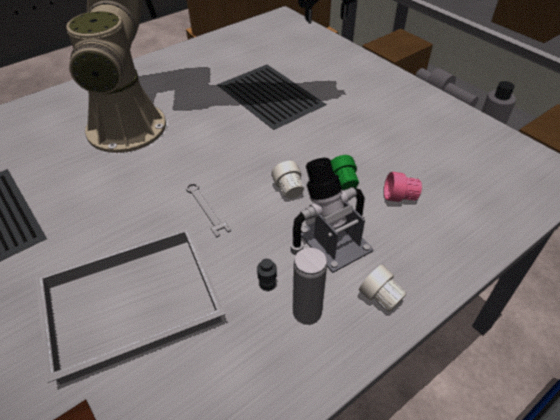

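View pics/top0.png

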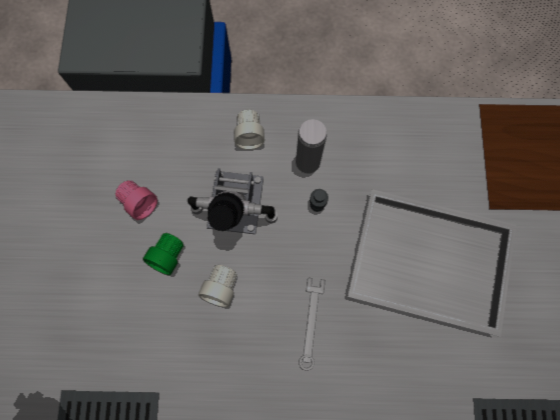

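The scene view shows the black cap at about (322,175), the tray around (130,305), the can at (310,285) and the coupling at (267,273). In the top view the cap is at (226,211), the tray centre at about (430,263) and the wrench at (312,320). I'll enlarge the filter area.

```bash
cat > h.py <<'E'
import numpy as np, cv2
from workcell import env
from scipy.spatial.transform import Rotation as Ro
def ray(n,p):
    c=env.calibration(n);R=cv2.Rodrigues(np.array(c["rvec"]))[0];K=np.array(c["camera_matrix"])
    o=-R.T@np.array(c["tvec"]).ravel();d=R.T@np.linalg.inv(K)@[p[0],p[1],1.];return o,d/np.linalg.norm(d)
def plane(n,p,z):
    o,d=ray(n,p);return o+d*(z-o[2])/d[2]
def tri(p1,p2,n1="scene",n2="top"):
    (a,u),(b,v)=ray(n1,p1),ray(n2,p2)
    t=np.linalg.lstsq(np.c_[u,-v],b-a,rcond=None)[0];A=a+u*t[0];B=b+v*t[1];return (A+B)/2,np.linalg.norm(A-B)
def proj(n,P):
    c=env.calibration(n);return cv2.projectPoints(np.array(P,float).reshape(-1,1,3),np.array(c["rvec"]),np.array(c["tvec"]),np.array(c["camera_matrix"]),None)[0][:,0]
def pose():
    s=env.get_state();q=s["orientation"];return s["tcp_pos"],Ro.from_quat(np.r_[q[1:],q[0]]).as_matrix(),s
E
python3 - <<'E'
from h import *
a=cv2.imread("pics/scene0.png")[145:275,270:400]; b=cv2.imread("pics/top0.png")[155:285,170:300]
im=np.hstack([cv2.resize(x,(400,400)) for x in (a,b)])
im=np.clip(im.astype(float)**.6*9,0,255).astype(np.uint8)
cv2.imwrite("pics/crop.png",im)
# tray rim corners outer z=.04
for p in [(373,194),(509,230),(348,298),(501,332)]: print(plane("top",p,.04).round(3))
for p in [(312,133)]: print("can top",plane("top",p,.17))
print("coup",plane("top",(318,193),.072)); print("wrench",plane("top",(316,283),0),plane("top",(306,363),0))
for n in["scene","top"]:
    g=cv2.imread(f"pics/{n}0.png"); x0,y0=(290,140) if n=="scene" else (185,165)
    m=(g.max(2)<45)[y0:y0+100,x0:x0+90].astype(np.uint8)
    k,l,st,c=cv2.connectedComponentsWithStats(m); 
    for i in range(1,k):
        if st[i,4]>60: print(n,st[i]+[x0,y0,0,0,0],c[i]+[x0,y0])
E
```

```text
[ 0.687 -0.122  0.04 ]
[ 0.612 -0.41   0.04 ]
[ 0.463 -0.064  0.04 ]
[ 0.4   -0.372  0.04 ]
can top [0.76992071 0.01950825 0.17      ]
coup [6.77489687e-01 2.67620830e-04 7.20000000e-02]
wrench [ 0.49640115 -0.0006782   0.        ] [0.33116697 0.02021773 0.        ]
scene [ 307  158   57   57 1317] [328.04859529 182.09794989]
scene [293 213  12  27 190] [297.67368421 226.83684211]
scene [344 212  20  28 297] [354.27946128 226.88215488]
scene [314 217  24  23 315] [322.87301587 230.57142857]
top [ 208  190   36   41 1107] [224.86178862 211.16169828]
top [188 197  11  13  82] [192.53658537 202.58536585]
top [261 206  14  13 124] [267.83064516 211.08870968]
```

View pics/crop.png

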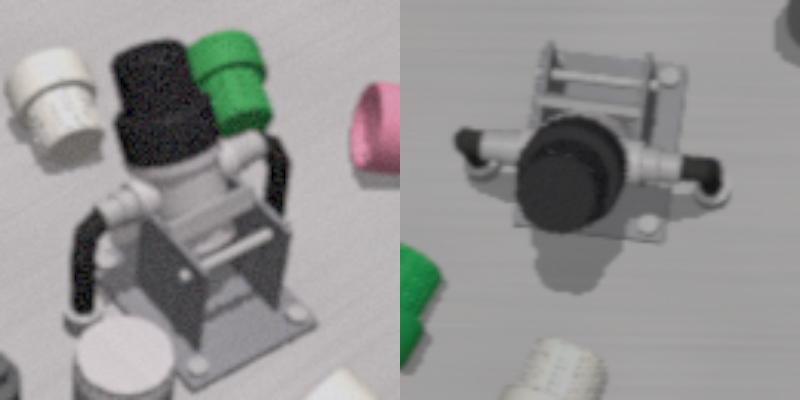

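The crop shows the knob top at about (221,217) in the top view, with the hose unions to left and right at (192,202) and (268,211).

```bash
python3 - <<'E'
from h import *
T=lambda u,v:(170+(u-400)/3.077,155+v/3.077)
S=lambda u,v:(270+u/3.077,145+v/3.077)
k=plane("top",T(558,190),.175); print("knob top",k)
L=plane("top",T(470,143),.092);Rr=plane("top",T(700,170),.092);y=(L-Rr);print("unions",L,Rr,np.linalg.norm(y))
yaw=np.arctan2(-y[0],y[1]);print("yaw lean dir offset deg",np.degrees(yaw))
print("plate yaw", [plane("top",T(*p),.006).round(4) for p in[(543,45),(515,225),(686,66),(663,241)]])
print("tri elbows",tri(S(97,222),T(470,143)),tri(S(272,142),T(700,170)), tri(S(97,222),T(700,170)),tri(S(272,142),T(470,143)))
ax=lambda w:np.array([-.5*np.cos(w),-.5*np.sin(w),.866])
for w in(yaw,):
    a=ax(w);m=k-.046*a;print("axis",a,"mouth",m,"union mid", (L+Rr)/2,"pred",m-.05*a)
    # scene projections of model
    for n,f in(("scene",S),("top",T)):
        P=proj(n,[m+.046*a,m+.006*a,m-.026*a])
        print(n,[((p[0]-270)*3.077,(p[1]-145)*3.077) if n=="scene" else ((p[0]-170)*3.077+400,(p[1]-155)*3.077) for p in P])
E
```

```text
knob top [0.59661338 0.18784371 0.175     ]
unions [0.64846623 0.25914636 0.092     ] [0.63263015 0.10516944 0.092     ] 0.15478912663925687
yaw lean dir offset deg -5.872057477387857
plate yaw [array([0.7493, 0.2268, 0.006 ]), array([0.6121, 0.2398, 0.006 ]), array([0.7348, 0.1202, 0.006 ]), array([0.6023, 0.1331, 0.006 ])]
tri elbows (array([0.62776264, 0.20358802, 0.06139623]), np.float64(0.1308583206810125)) (array([0.66152527, 0.1532717 , 0.15182066]), np.float64(0.13164309652811865)) (array([0.63556876, 0.11010818, 0.09299799]), np.float64(0.011665118524110408)) (array([0.65122611, 0.26217871, 0.08756648]), np.float64(0.005018434021176963))
axis [-0.49737641  0.05115371  0.866     ] mouth [0.61949269 0.18549064 0.135164  ] union mid [0.64054819 0.1821579  0.092     ] pred [0.64436151 0.18293295 0.091864  ]
scene [(np.float64(144.14996317288697), np.float64(52.3133441498091)), (np.float64(158.84583280716782), np.float64(108.06543196727985)), (np.float64(170.30360876159094), np.float64(151.5330828855886))]
top [(np.float64(557.9999999999995), np.float64(190.0000000000001)), (np.float64(569.4036419919233), np.float64(172.78486789496736)), (np.float64(577.8563756015353), np.float64(160.0244773249042))]
```

```bash
cat >> h.py <<'E'
from scipy.linalg import logm,expm
w=np.radians(-5.5); A=np.array([-.5*np.cos(w),-.5*np.sin(w),np.sqrt(.75)])
M=np.array([.618,.185,.135])
def frame(z,az):
    x=np.array([np.cos(az),np.sin(az),0]);x-=z*(x@z);x/=np.linalg.norm(x);return np.c_[x,np.cross(z,x),z]
def plan(p,R,N):
    p0,R0,s=pose();T0=np.eye(4);T0[:3,:3]=R0;T0[:3,3]=p0;T=np.eye(4);T[:3,:3]=R;T[:3,3]=p
    E=expm(logm(np.linalg.inv(T0)@T).real/N)
    r=np.degrees(Ro.from_matrix(E[:3,:3]).as_rotvec());print("row shift",E[:3,3].round(4),"turn",r.round(2),"x",N)
    Tm=T0.copy();zs=[]
    for i in range(N): Tm=Tm@E;zs.append(Tm[:3,3].round(3).tolist())
    print(zs[::3])
E
python3 - <<'E'
from h import *
plan(M+A*.085,frame(-A,-1.1),15)
E
```

```text
row shift [0.0248 0.0303 0.0029] turn [-0.21  2.5   8.56] x 15
[[0.277, 0.532, 0.239], [0.394, 0.528, 0.236], [0.497, 0.473, 0.236], [0.567, 0.379, 0.234], [0.589, 0.265, 0.223]]
```

>>> carry_out:
  moves: [1, 0.025, 0.03, 0.003, -0.2, 2.5, 8.6, 1, 0.025, 0.03, 0.003, -0.2, 2.5, 8.6, 1, 0.025, 0.03, 0.003, -0.2, 2.5, 8.6, 1, 0.025, 0.03, 0.003, -0.2, 2.5, 8.6, 1, 0.025, 0.03, 0.003, -0.2, 2.5, 8.6]
  squeeze: 60

```text
clock: 0.72
tcp_pos: [0.4324, 0.5149, 0.2316]
orientation: [-0.05, 0.978, 0.182, 0.093]
wrist_force: [0.2, -0.5, -0.2]
finger_gap: 0.0856
```

>>> carry_out:
  moves: [1, 0.025, 0.03, 0.003, -0.2, 2.5, 8.6, 1, 0.025, 0.03, 0.003, -0.2, 2.5, 8.6, 1, 0.025, 0.03, 0.003, -0.2, 2.5, 8.6, 1, 0.025, 0.03, 0.003, -0.2, 2.5, 8.6, 1, 0.025, 0.03, 0.003, -0.2, 2.5, 8.6]

```text
clock: 1.35
tcp_pos: [0.5685, 0.3712, 0.2252]
orientation: [-0.091, 0.958, -0.208, 0.174]
wrist_force: [0.4, 0.3, 0.2]
finger_gap: 0.0856
```

```bash
python3 - <<'E'
from h import *
p,R,s=pose();print(p,s["joint_pos"].round(3))
plan(M+A*.085,frame(-A,-1.1),5)
plan(M+A*.085,frame(-A,-1.1),10)
E
```

```text
[0.56848456 0.37121118 0.22515553] [ 0.498  0.231 -0.187  0.767 -0.089  2.479]
row shift [0.0248 0.0278 0.0015] turn [-0.05  2.38  7.99] x 5
[[0.58, 0.336, 0.224], [0.584, 0.225, 0.215]]
row shift [0.0129 0.0135 0.0009] turn [-0.02  1.19  3.99] x 10
[[0.575, 0.354, 0.225], [0.587, 0.299, 0.222], [0.587, 0.243, 0.217], [0.576, 0.189, 0.209]]
```

>>> carry_out:
  moves: [1, 0.025, 0.028, 0.0015, 0, 2.4, 8, 1, 0.025, 0.028, 0.0015, 0, 2.4, 8, 1, 0.025, 0.028, 0.0015, 0, 2.4, 8, 1, 0.025, 0.028, 0.0015, 0, 2.4, 8, 1, 0.025, 0.028, 0.0015, 0, 2.4, 8]

```text
clock: 1.98
tcp_pos: [0.5738, 0.1807, 0.2046]
orientation: [-0.122, 0.799, -0.541, 0.23]
wrist_force: [0.0, -0.6, -0.2]
finger_gap: 0.0855
```

```bash
python3 - <<'E'
from h import *
p,R,s=pose();print(p,s["joint_pos"].round(3))
g=env.read_camera("wrist")[:,:,::-1];t=env.read_camera("top")[:,:,::-1]
cv2.imwrite("pics/w1.png",g)
plan(M+A*.085,frame(-A,-1.1),2)
# expected pixel of cap-top centre and mouth
c=env.calibration("wrist");H=np.array(c["hand_eye"]);K=np.array(c["camera_matrix"])
T=np.eye(4);T[:3,:3]=R;T[:3,3]=p
for nm,P in(("top",M+.046*A),("shoulder",M+.006*A)):
    q=np.linalg.inv(T@H)@np.r_[P,1];q=q[:3];th=np.arctan2(np.hypot(*q[:2]),q[2]);print(nm,K[:2,2]+K[0,0]*th*q[:2]/np.hypot(*q[:2]),q)
E
```

```text
[0.57379327 0.18069189 0.20463707] [ 0.259  0.044 -0.523  0.506 -0.182  2.974]
row shift [-0.003  -0.005  -0.0018] turn [ 0.15 -0.2  -0.68] x 2
[[0.574, 0.184, 0.206]]
top [264.67216902 238.25649463] [-0.00674257  0.01325851  0.1780714 ]
shoulder [266.30497111 218.47259215] [-0.00710143  0.00291512  0.21670928]
```

View pics/w1.png

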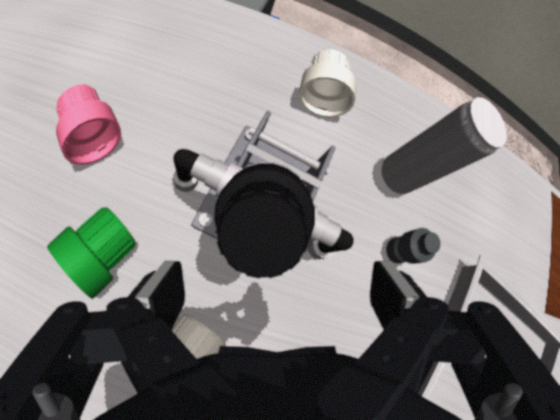

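The wrist view shows the cap at about (264,220). The dark knob's lower edge is at about row 279 and the skirt's upper edge at about row 166. I'll measure its outline.

```bash
python3 - <<'E'
from h import *
g=cv2.imread("pics/w1.png");m=(g.max(2)<50).astype(np.uint8)
m=cv2.morphologyEx(m,cv2.MORPH_OPEN,np.ones((9,9)))
k,l,st,c=cv2.connectedComponentsWithStats(m);i=l[230,263];print(st[i],c[i])
for y in range(160,290,6):
    xs=np.where(l[y]==i)[0]
    if len(xs):print(y,xs.min(),xs.max(),(xs.min()+xs.max())/2)
cv2.imwrite("pics/w1e.png",cv2.resize(np.clip((g[140:300,180:350].astype(float))**.5*22,0,255).astype(np.uint8),None,fx=3.5,fy=3.5))
E
```

```text
[ 215  164   99  112 8828] [263.86327594 219.86803353]
166 251 279 265.0
172 240 290 265.0
178 233 298 265.5
184 228 303 265.5
190 223 309 266.0
196 219 309 264.0
202 217 311 264.0
208 215 313 264.0
214 215 313 264.0
220 215 313 264.0
226 216 312 264.0
232 217 310 263.5
238 218 309 263.5
244 218 308 263.0
250 220 304 262.0
256 225 299 262.0
262 228 296 262.0
268 235 288 261.5
274 248 278 263.0
```

View pics/w1e.png

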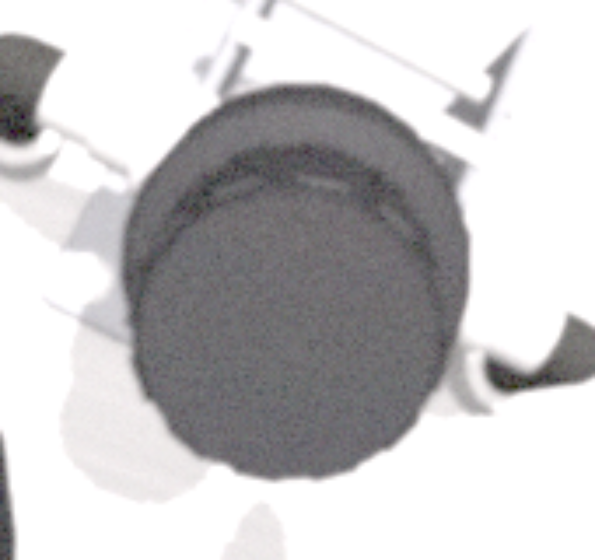

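```bash
cat >> h.py <<'E'
def wray(px,p,R):
    c=env.calibration("wrist");H=np.array(c["hand_eye"]);K=np.array(c["camera_matrix"])
    d=(np.array(px)-K[:2,2])/K[0,0];th=np.linalg.norm(d);v=np.r_[d/th*np.sin(th),np.cos(th)]
    return p+R@H[:3,3],R@H[:3,:3]@v
def wplane(px,p,R,z):
    o,d=wray(px,p,R);return o+d*(z-o[2])/d[2]
E
python3 - <<'E'
from h import *
p,R,s=pose()
k=wplane((262.9,234.5),p,R,.1748);print("knob top",k,"mouth",k-.046*A)
# skirt upper edge circle at mouth+.006 (z .140): centre approx px
q=wplane((264.8,217.5),p,R,.1402);print("skirt",q,"mouth",q-.006*A)
L=wplane((205,168),p,R,.092);r=wplane((335,237),p,R,.092);print("unions",L,r,(L+r)/2+.05*A)
d=L-r;print(np.degrees(np.arctan2(-d[0],d[1])))
print("top mouth est",plane("top",(221.3,216.7),.1748)-.046*A)
E
```

```text
knob top [0.59360279 0.1878249  0.1748    ] mouth [0.6164969  0.18562045 0.13496283]
skirt [0.61182144 0.18539878 0.1402    ] mouth [0.61480763 0.18511124 0.13500385]
unions [0.64511421 0.23948472 0.092     ] [0.63037516 0.11632339 0.092     ] [0.61285978 0.1803002  0.13530127]
-6.824287385781232
top mouth est [0.61964813 0.18576067 0.13496283]
```

```bash
sed -i 's/^M=.*/M=np.array([.617,.1855,.135])/' h.py; python3 - <<'E'
from h import *
plan(M+A*.085,frame(-A,-1.1),2)
E
```

```text
row shift [-0.0034 -0.0047 -0.002 ] turn [ 0.15 -0.2  -0.68] x 2
[[0.573, 0.185, 0.206]]
```

>>> carry_out:
  moves: [1, -0.0034, -0.0047, -0.002, 0.15, -0.2, -0.7, 1, -0.0034, -0.0047, -0.002, 0.15, -0.2, -0.7, 1, 0, 0, 0.02, 0, 0, 0, 1, 0, 0, 0.02, 0, 0, 0, 1, 0, 0, 0, 0, 0, 0]

```text
clock: 2.7
tcp_pos: [0.5985, 0.1932, 0.1766]
orientation: [-0.123, 0.81, -0.526, 0.23]
wrist_force: [-0.0, -0.7, 0.7]
finger_gap: 0.0856
```

```bash
python3 - <<'E'
from h import *
p,R,s=pose();print(p,s["joint_pos"].round(3))
print("axial",(p-M)@A,"lateral tool",R.T@(M-p),"ang",np.degrees(np.arccos(-R[:,2]@A)))
plan(M+A*.024,frame(-A,-1.1),3)
E
```

```text
[0.59851849 0.19319038 0.17661022] [ 0.264  0.118 -0.517  0.434 -0.172  2.942]
axial 0.045602267883469855 lateral tool [0.00320782 0.00688122 0.04554643] ang 0.43179813449414145
row shift [0.001  0.0022 0.0072] turn [-0.13  0.07  0.18] x 3
[[0.601, 0.191, 0.17]]
```

>>> carry_out:
  moves: [1, 0.0015, 0.0033, 0.0, -0.2, 0.1, 0, 1, 0.0015, 0.0033, 0.01, -0.2, 0.1, 0, 1, 0, 0, 0.01, 0, 0, 0, 1, 0, 0, 0.0015, 0, 0, 0, 1, 0, 0, 0, 0, 0, 0]

```text
clock: 3.32
tcp_pos: [0.6061, 0.1877, 0.1567]
orientation: [-0.12, 0.81, -0.526, 0.23]
wrist_force: [1.0, 0.7, -0.2]
finger_gap: 0.0854
```

```bash
cat >> h.py <<'E'
def chk():
    p,R,s=pose();print("t",round(s["clock"],2),"axial",((p-M)@A).round(4),"lat",(R.T@(M-p))[:2].round(4),"ang",np.degrees(np.arccos(min(1,-R[:,2]@A))).round(2),"tilt rv",np.degrees(np.cross(R.T@-A,[0,0,1])).round(2),"gap",round(s["finger_gap"],4),"F",s["wrist_force"].round(1),"M",s["ft_torque"].round(2),"j",s["joint_pos"].round(2))
E
python3 -c "
from h import *
chk()"
```

```text
t 3.33 axial 0.0243 lat [0.0004 0.0017] ang 0.12 tilt rv [ 0.11 -0.01  0.  ] gap 0.0854 F [ 1.   0.7 -0.2] M [0.07 0.5  0.03] j [ 0.25  0.15 -0.53  0.39 -0.17  2.93]
```

>>> carry_out:
  moves: [-1, 0, 0.0015, 0, 0, 0, 0, -1, 0, 0, 0, 0, 0, 0, -1, 0, 0, 0, 0, 0, 0, -1, 0, 0, 0, 0, 0, 0, -1, 0, 0, 0, 0, 0, 0]
  squeeze: 50

```text
clock: 3.95
tcp_pos: [0.6044, 0.1872, 0.1565]
orientation: [-0.121, 0.81, -0.526, 0.23]
wrist_force: [0.9, 0.6, 0.4]
finger_gap: 0.052
```

>>> carry_out:
  moves: [-1, 0, 0, -0.0001, 0, 0, -5, -1, 0, 0, -0.0002, 0, 0, -8, -1, 0, 0, -0.0002, 0, 0, -8, -1, 0, 0, -0.0002, 0, 0, -8, -1, 0, 0, -0.0002, 0, 0, -8]

```text
clock: 4.58
tcp_pos: [0.6039, 0.1873, 0.1564]
orientation: [-0.039, 0.938, -0.232, 0.256]
wrist_force: [0.5, -0.4, -1.6]
finger_gap: 0.052
```

```bash
python3 -c "
from h import *
chk()"
```

```text
t 4.58 axial 0.0251 lat [0.0009 0.0002] ang 0.11 tilt rv [ 0.11 -0.02  0.  ] gap 0.052 F [ 0.5 -0.4 -1.6] M [ 0.    0.31 -0.06] j [ 0.25  0.15 -0.54  0.39 -0.17  2.26]
```

>>> carry_out:
  moves: [-1, 0, 0, -0.00024, 0, 0, -10.7, -1, 0, 0, -0.00024, 0, 0, -10.7, -1, 0, 0, -0.00024, 0, 0, -10.7, -1, 0, 0, -0.00024, 0, 0, -10.7, -1, 0, 0, -0.00024, 0, 0, -10.7]

```text
clock: 5.2
tcp_pos: [0.604, 0.1865, 0.1567]
orientation: [0.082, 0.941, 0.217, 0.246]
wrist_force: [1.0, -1.2, -0.2]
finger_gap: 0.0518
```

>>> carry_out:
  moves: [-1, 0, 0, -0.00024, 0, 0, -10.7, -1, 0, 0, -0.00024, 0, 0, -10.7, -1, 0, 0, -0.00024, 0, 0, -10.7, -1, 0, 0, -0.00024, 0, 0, -10.7, -1, 0, 0, -0.00024, 0, 0, -10.7]

```text
clock: 5.82
tcp_pos: [0.6045, 0.1867, 0.1587]
orientation: [0.185, 0.741, 0.619, 0.183]
wrist_force: [-1.1, -0.6, -0.3]
finger_gap: 0.0524
```

```bash
python3 -c "
from h import *
chk()"
```

```text
t 5.83 axial 0.0268 lat [-0.0001 -0.001 ] ang 0.16 tilt rv [-0.15  0.05  0.  ] gap 0.0524 F [-1.1 -0.6 -0.3] M [-0.06  0.43 -0.09] j [ 0.25  0.14 -0.54  0.39 -0.17  0.39]
```

>>> carry_out:
  moves: [-1, 0, 0, -0.00028, 0, 0, -10.7, -1, 0, 0, -0.00028, 0, 0, -10.7, -1, 0, 0, -0.00028, 0, 0, -10.7, -1, 0, 0, -0.00028, 0, 0, -10.7, -1, 0, 0, -0.00028, 0, 0, -10.7]

```text
clock: 6.45
tcp_pos: [0.6044, 0.1878, 0.1599]
orientation: [0.247, 0.381, 0.887, 0.081]
wrist_force: [-0.1, 0.5, -0.4]
finger_gap: 0.052
```

>>> carry_out:
  moves: [-1, 0, 0, -0.00026, 0, 0, -10.7, -1, 0, 0, -0.00026, 0, 0, -10.7, -1, 0, 0, -0.00026, 0, 0, -10.7, -1, 0, 0, -0.00026, 0, 0, -10.7, -1, 0, 0, -0.00026, 0, 0, -10.7]

```text
clock: 7.08
tcp_pos: [0.6035, 0.1887, 0.161]
orientation: [0.257, -0.061, 0.964, -0.038]
wrist_force: [-2.1, 0.1, 1.3]
finger_gap: 0.0522
```

>>> carry_out:
  moves: [-1, 0, 0, -0.00026, 0, 0, -10.7, -1, 0, 0, -0.00026, 0, 0, -10.7, -1, 0, 0, -0.00026, 0, 0, -10.7, -1, 0, 0, -0.00026, 0, 0, -10.7, -1, 0, 0, -0.00026, 0, 0, -10.7]

```text
clock: 7.7
tcp_pos: [0.602, 0.1892, 0.1615]
orientation: [0.211, -0.49, 0.833, -0.149]
wrist_force: [-2.3, -1.2, 1.0]
finger_gap: 0.0519
```

```bash
python3 -c "
from h import *
chk()"
```

```text
t 7.7 axial 0.0306 lat [ 0.0022 -0.001 ] ang 0.36 tilt rv [-0.13 -0.33  0.  ] gap 0.0519 F [-2.3 -1.2  1. ] M [-0.27  0.77 -0.38] j [ 0.25  0.14 -0.53  0.4  -0.17 -2.42]
```

>>> carry_out:
  moves: [1, 0, 0, 0, 0, 0, 0, 1, 0, 0, 0, 0, 0, 0, 1, 0, 0, 0, 0, 0, 10.7, 1, 0, 0, 0, 0, 0, 10.7, 1, 0, 0, 0, 0, 0, 10.7]

```text
clock: 8.32
tcp_pos: [0.603, 0.1894, 0.1622]
orientation: [0.246, -0.234, 0.937, -0.084]
wrist_force: [1.0, 0.0, 0.7]
finger_gap: 0.0857
```

>>> carry_out:
  moves: [1, 0, 0, 0, 0, 0, 10.7, 1, 0, 0, 0, 0, 0, 10.7, 1, 0, 0, 0, 0, 0, 10.7, 1, 0, 0, 0, 0, 0, 10.7, 1, 0, 0, 0, 0, 0, 10.7]

```text
clock: 8.95
tcp_pos: [0.6041, 0.1897, 0.1629]
orientation: [0.258, 0.214, 0.941, 0.037]
wrist_force: [1.0, -0.4, 0.9]
finger_gap: 0.0852
```

```bash
python3 -c "
from h import *
chk()"
```

```text
t 8.95 axial 0.0307 lat [ 0.0014 -0.0039] ang 0.5 tilt rv [-0.5  -0.05  0.  ] gap 0.0852 F [ 1.  -0.4  0.9] M [0.07 0.43 0.02] j [ 0.25  0.14 -0.53  0.4  -0.17 -0.91]
```

>>> carry_out:
  moves: [1, 0, 0, 0, 0, 0, 10.7, 1, 0, 0, 0, 0, 0, 10.7, 1, 0, 0, 0, 0, 0, 10.7, 1, 0, 0, 0, 0, 0, 10.7, 1, 0, 0, 0, 0, 0, 10.7]

```text
clock: 9.57
tcp_pos: [0.6053, 0.19, 0.1636]
orientation: [0.214, 0.616, 0.743, 0.151]
wrist_force: [-0.2, -1.0, 0.0]
finger_gap: 0.0852
```

>>> carry_out:
  moves: [1, 0, 0, 0, 0, 0, 10.7, 1, 0, 0, 0, 0, 0, 10.7, 1, 0, 0, 0, 0, 0, 10.7, 1, 0, 0, 0, 0, 0, 10.7, 1, 0, 0, 0, 0, 0, 10.7]

```text
clock: 10.2
tcp_pos: [0.6064, 0.1903, 0.1643]
orientation: [0.123, 0.885, 0.385, 0.232]
wrist_force: [-0.2, -0.1, -0.1]
finger_gap: 0.0851
```

>>> carry_out:
  moves: [1, 0, 0, 0, 0, 0, 10.7, 1, 0, 0, 0, 0, 0, 10.7, 1, 0, 0, 0, 0, 0, 10.7, 1, 0, 0, 0, 0, 0, 10.7, 1, 0, 0, 0, 0, 0, 10.7]

```text
clock: 10.82
tcp_pos: [0.6075, 0.1905, 0.1651]
orientation: [0.005, 0.963, -0.056, 0.263]
wrist_force: [-0.3, -0.1, 0.6]
finger_gap: 0.0856
```

>>> carry_out:
  moves: [1, 0, 0, 0, 0, 0, 10.7, 1, 0, 0, 0, 0, 0, 10.7, 1, 0, 0, 0, 0, 0, 10.7, 1, 0, 0, 0, 0, 0, 10.7, 1, 0, 0, 0, 0, 0, 8]

```text
clock: 11.45
tcp_pos: [0.6086, 0.1908, 0.1658]
orientation: [-0.111, 0.843, -0.468, 0.24]
wrist_force: [-0.3, 0.7, -0.1]
finger_gap: 0.0852
```

```bash
python3 -c "
from h import *
chk()"
```

```text
t 11.45 axial 0.0311 lat [-0.0011  0.0094] ang 0.9 tilt rv [ 0.9  -0.11  0.  ] gap 0.0852 F [-0.3  0.7 -0.1] M [ 0.04  0.45 -0.03] j [ 0.25  0.14 -0.53  0.39 -0.16  2.79]
```

>>> carry_out:
  moves: [1, -0.0005, 0.005, 0, -0.5, 0.1, 0, 1, -0.0005, 0.0045, 0, -0.4, 0, 0, 1, 0, 0, 0, 0, 0, 0, -1, 0, 0, 0, 0, 0, 0, -1, 0, 0, 0, 0, 0, 0]

```text
clock: 12.08
tcp_pos: [0.6008, 0.1864, 0.1615]
orientation: [-0.103, 0.844, -0.469, 0.237]
wrist_force: [-11.1, -0.0, 14.8]
finger_gap: 0.0521
```

>>> carry_out:
  moves: [-1, 0, 0, 0, 0, 0, 0, -1, 0, 0, 0, 0, 0, 0, -1, 0, 0, -0.0002, 0, 0, -8, -1, 0, 0, -0.00026, 0, 0, -10.7, -1, 0, 0, -0.00026, 0, 0, -10.7]

```text
clock: 12.7
tcp_pos: [0.6009, 0.1864, 0.1632]
orientation: [-0.039, 0.936, -0.236, 0.256]
wrist_force: [-3.0, -3.0, 6.1]
finger_gap: 0.0519
```

```bash
python3 -c "
from h import *
chk()"
```

```text
t 12.7 axial 0.0325 lat [-0.0004 -0.0006] ang 0.07 tilt rv [ 0.    0.07 -0.  ] gap 0.0519 F [-3.  -3.   6.1] M [-0.49  0.02 -0.45] j [ 0.25  0.13 -0.53  0.4  -0.17  2.27]
```

>>> carry_out:
  moves: [-1, 0, 0, -0.00026, 0, 0, -10.7, -1, 0, 0, -0.00026, 0, 0, -10.7, -1, 0, 0, -0.00026, 0, 0, -10.7, -1, 0, 0, -0.00026, 0, 0, -10.7, -1, 0, 0, -0.00026, 0, 0, -10.7]

```text
clock: 13.32
tcp_pos: [0.6022, 0.1854, 0.1659]
orientation: [0.083, 0.942, 0.212, 0.248]
wrist_force: [1.0, 1.0, 0.5]
finger_gap: 0.0521
```

>>> carry_out:
  moves: [-1, 0, 0, -0.00026, 0, 0, -10.7, -1, 0, 0, -0.00026, 0, 0, -10.7, -1, 0, 0, -0.00026, 0, 0, -10.7, -1, 0, 0, -0.00026, 0, 0, -10.7, -1, 0, 0, -0.00026, 0, 0, -10.7]

```text
clock: 13.95
tcp_pos: [0.6032, 0.1883, 0.1676]
orientation: [0.184, 0.743, 0.615, 0.187]
wrist_force: [-0.3, 1.7, -0.1]
finger_gap: 0.052
```

>>> carry_out:
  moves: [-1, 0, 0, -0.00026, 0, 0, -10.7, -1, 0, 0, -0.00026, 0, 0, -10.7, -1, 0, 0, -0.00026, 0, 0, -10.7, -1, 0, 0, -0.00026, 0, 0, -10.7, -1, 0, 0, -0.00026, 0, 0, -10.7]

```text
clock: 14.58
tcp_pos: [0.601, 0.1913, 0.1676]
orientation: [0.246, 0.385, 0.886, 0.086]
wrist_force: [-4.0, 1.8, 3.5]
finger_gap: 0.0516
```

>>> carry_out:
  moves: [-1, 0, 0, -0.00026, 0, 0, -10.7, -1, 0, 0, -0.00026, 0, 0, -10.7, -1, 0, 0, -0.00026, 0, 0, -10.7, -1, 0, 0, -0.00026, 0, 0, -10.7, -1, 0, 0, -0.00026, 0, 0, -10.7]

```text
clock: 15.2
tcp_pos: [0.5974, 0.1917, 0.1671]
orientation: [0.256, -0.057, 0.964, -0.034]
wrist_force: [-3.5, -0.7, 2.9]
finger_gap: 0.0516
```

```bash
python3 -c "
from h import *
chk()"
```

```text
t 15.2 axial 0.0379 lat [-0.0004 -0.0049] ang 0.67 tilt rv [-0.67 -0.03  0.  ] gap 0.0516 F [-3.5 -0.7  2.9] M [-0.14  1.07 -0.41] j [ 0.26  0.13 -0.53  0.41 -0.16 -1.47]
```

>>> carry_out:
  moves: [-1, 0, -0.001, -0.0003, 0.2, 0, -10.7, -1, 0, -0.001, -0.0003, 0.2, 0, -10.7, -1, 0, 0, -0.0003, 0.2, 0, -10.7, -1, 0, 0, -0.0003, 0, 0, -10.7, -1, 0, 0, -0.0003, 0, 0, -5]

```text
clock: 15.82
tcp_pos: [0.5948, 0.1898, 0.1671]
orientation: [0.217, -0.445, 0.858, -0.139]
wrist_force: [0.6, -0.1, 0.4]
finger_gap: 0.0518
```

```bash
python3 -c "
from h import *
chk()"
```

```text
t 15.82 axial 0.0391 lat [ 0.0003 -0.0041] ang 0.15 tilt rv [-0.13 -0.08  0.  ] gap 0.0518 F [ 0.6 -0.1  0.4] M [-0.05  0.34 -0.16] j [ 0.26  0.12 -0.54  0.42 -0.17 -2.31]
```

>>> carry_out:
  moves: [-1, 0, 0, -0.001, 0, 0, 0, -1, 0, 0, -0.002, 0, 0, 0, -1, 0, 0, -0.002, 0, 0, 0, -1, 0, 0, -0.003, 0, 0, 0, -1, 0, 0, -0.003, 0, 0, 0]

```text
clock: 16.45
tcp_pos: [0.5887, 0.1902, 0.1758]
orientation: [0.217, -0.443, 0.859, -0.138]
wrist_force: [-0.5, -0.1, -1.3]
finger_gap: 0.0518
```

```bash
python3 -c "
from h import *
chk()"
```

```text
t 16.45 axial 0.0496 lat [-0.0005 -0.005 ] ang 0.22 tilt rv [-0.22  0.01  0.  ] gap 0.0518 F [-0.5 -0.1 -1.3] M [ 0.02  0.65 -0.01] j [ 0.26  0.1  -0.53  0.44 -0.17 -2.3 ]
```

>>> carry_out:
  moves: [-1, 0, 0, -0.008, 0, 0, 0, -1, 0, 0, -0.015, 0, 0, 0, -1, 0, 0, -0.015, 0, 0, 0, -1, 0, 0, -0.015, 0, 0, 0, -1, 0, 0, -0.015, 0, 0, 0]

```text
clock: 17.08
tcp_pos: [0.5519, 0.1934, 0.2386]
orientation: [0.216, -0.443, 0.859, -0.138]
wrist_force: [-0.3, -0.7, -1.2]
finger_gap: 0.0514
```

```bash
python3 - <<'E'
from h import *
chk()
t=env.read_camera("top")[:,:,::-1];w=env.read_camera("wrist")[:,:,::-1]
cv2.imwrite("pics/lift.png",np.hstack([cv2.resize(t[130:290,140:340],(400,320)),cv2.resize(w,(400,320))]))
# tray
cs=np.array([plane("top",p,.04)[:2] for p in [(373,194),(509,230),(348,298),(501,332)]]);c=cs.mean(0);ya=np.arctan2(*-( (cs[0]+cs[2]-cs[1]-cs[3])[:2]))
print("tray",c)
print(proj("scene",[[*q,.04] for q in cs]).round(0).tolist())
E
```

```text
t 17.07 axial 0.1225 lat [-0.0012 -0.0057] ang 0.28 tilt rv [-0.27  0.05  0.  ] gap 0.0514 F [-0.3 -0.7 -1.2] M [ 0.03  0.66 -0.  ] j [ 0.29 -0.01 -0.48  0.61 -0.19 -2.28]
tray [ 0.54055904 -0.2418603 ]
[[220.0, 310.0], [54.0, 371.0], [186.0, 225.0], [35.0, 279.0]]
```

View pics/lift.png

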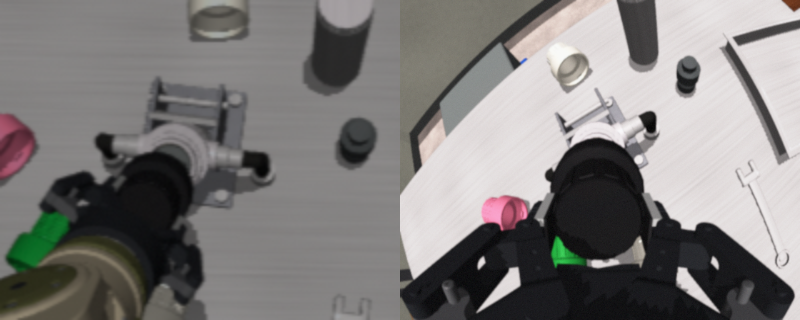

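The lift picture shows the cap held square in the jaws and clear of the mouth, with the white neck open behind it at about (180,150) in the left half. Next I'll refine the tray corners and plan the transfer.

```bash
python3 - <<'E'
from h import *
tp=[(373,194),(509,230),(348,298),(501,332)]
# refine: line detection of tray outline in both views through bright/dark is rough; triangulate eyeballed corners
for a,b in zip([(222,318),(57,374),(188,236),(42,283)],tp): print(tri(a,b), plane("scene",a,.04).round(3))
p,R,s=pose();print("az",np.arctan2(R[1,0],R[0,0]))
g=cv2.cvtColor(cv2.imread("pics/top0.png"),cv2.COLOR_BGR2GRAY)
m=(g[180:350,335:525]<90).astype(np.uint8);k,l,st,c=cv2.connectedComponentsWithStats(m)
for i in range(1,k):
    if st[i,4]>80: print(st[i]+[335,180,0,0,0])
ga=cv2.imread("pics/scene0.png")[225:390,25:240];gb=cv2.imread("pics/top0.png")[180:345,335:525]
cv2.imwrite("pics/tray.png",np.hstack([cv2.resize(ga,(430,330)),cv2.resize(gb,(380,330))])[:, :800])
E
```

```text
(array([ 0.69342166, -0.12483596,  0.02131383]), np.float64(0.002198783162508834)) [ 0.704 -0.128  0.04 ]
(array([ 0.61466445, -0.41086776,  0.03252741]), np.float64(0.005470878526230584)) [ 0.621 -0.407  0.04 ]
(array([ 0.46531914, -0.06772519,  0.00728577]), np.float64(0.0009786808137540078)) [ 0.493 -0.077  0.04 ]
(array([ 0.40259442, -0.3713801 ,  0.02681228]), np.float64(0.012493849231971806)) [ 0.419 -0.365  0.04 ]
az -2.1292010298734487
[ 486  180   39   30 1116]
[345 195 146 142 703]
[ 375  197  135  131 1612]
```

View pics/tray.png

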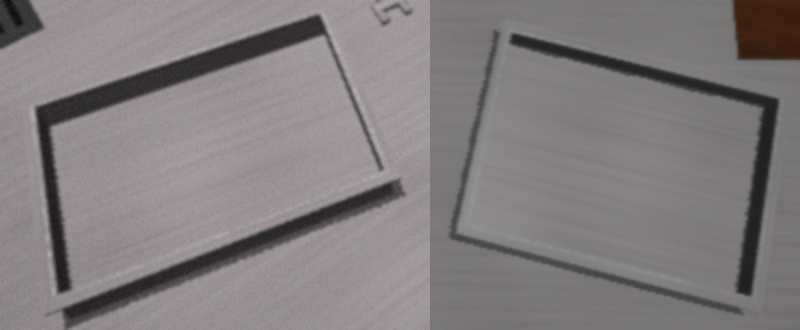

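```bash
python3 - <<'E'
from h import *
D=np.array([0,0,-1.])
plan(np.array([.525,-.305,.17]),frame(D,-3.3),15)
E
```

```text
row shift [ 0.0176 -0.0299  0.0082] turn [-0.98  1.85  4.14] x 15
[[0.569, 0.162, 0.241], [0.603, 0.061, 0.239], [0.613, -0.045, 0.227], [0.6, -0.149, 0.209], [0.562, -0.247, 0.186]]
```

>>> carry_out:
  moves: [-1, 0.0176, -0.03, 0.008, -1, 1.85, 4.1, -1, 0.0176, -0.03, 0.008, -1, 1.85, 4.1, -1, 0.0176, -0.03, 0.008, -1, 1.85, 4.1, -1, 0.0176, -0.03, 0.008, -1, 1.85, 4.1, -1, 0.0176, -0.03, 0.008, -1, 1.85, 4.1]

```text
clock: 17.8
tcp_pos: [0.6091, 0.0236, 0.2365]
orientation: [0.149, -0.277, 0.945, -0.093]
wrist_force: [-0.0, -0.5, -0.7]
finger_gap: 0.0517
```

>>> carry_out:
  moves: [-1, 0.0176, -0.03, 0.008, -1, 1.85, 4.1, -1, 0.0176, -0.03, 0.008, -1, 1.85, 4.1, -1, 0.0176, -0.03, 0.008, -1, 1.85, 4.1, -1, 0.0176, -0.03, 0.008, -1, 1.85, 4.1, -1, 0.0176, -0.03, 0.008, -1, 1.85, 4.1]

```text
clock: 18.42
tcp_pos: [0.6002, -0.158, 0.2079]
orientation: [0.073, -0.097, 0.992, -0.045]
wrist_force: [0.1, -0.2, -1.8]
finger_gap: 0.0518
```

```bash
python3 - <<'E'
from h import *
chk()
D=np.array([0,0,-1.])
plan(np.array([.525,-.305,.12]),frame(D,-3.3),5)
plan(np.array([.525,-.305,.12]),frame(D,-3.3),10)
E
```

```text
t 18.43 axial 0.0551 lat [-0.0745  0.3401] ang 21.07 tilt rv [-2.83 20.4   0.  ] gap 0.0518 F [ 0.1 -0.2 -1.8] M [0.12 0.16 0.03] j [-0.38  0.28 -0.1   1.02 -0.01 -2.15]
row shift [ 0.0182 -0.0277  0.0178] turn [-0.9   1.76  4.03] x 5
[[0.59, -0.19, 0.191], [0.545, -0.279, 0.138]]
row shift [ 0.0088 -0.0141  0.0089] turn [-0.45  0.88  2.02] x 10
[[0.596, -0.174, 0.199], [0.578, -0.221, 0.173], [0.554, -0.265, 0.147], [0.525, -0.305, 0.12]]
```

>>> carry_out:
  moves: [-1, 0.0182, -0.0277, 0.0178, -0.9, 1.8, 4, -1, 0.0182, -0.0277, 0.0178, -0.9, 1.8, 4, -1, 0.0182, -0.0277, 0.0178, -0.9, 1.8, 4, -1, 0.0182, -0.0277, 0.0178, -0.9, 1.8, 4, -1, 0.0182, -0.0277, 0.0178, -0.9, 1.8, 4]

```text
clock: 19.05
tcp_pos: [0.525, -0.312, 0.1169]
orientation: [-0.002, 0.084, 0.996, -0.0]
wrist_force: [0.7, -0.6, -2.1]
finger_gap: 0.0518
```

```bash
python3 - <<'E'
from h import *
D=np.array([0,0,-1.])
plan(np.array([.525,-.305,.065]),frame(D,-3.3),4)
cv2.imwrite("pics/w2.png",env.read_camera("wrist")[:,:,::-1])
E
```

```text
row shift [0.0002 0.0017 0.013 ] turn [-0.02 -0.06 -0.14] x 4
[[0.525, -0.31, 0.104], [0.525, -0.305, 0.065]]
```

View pics/w2.png

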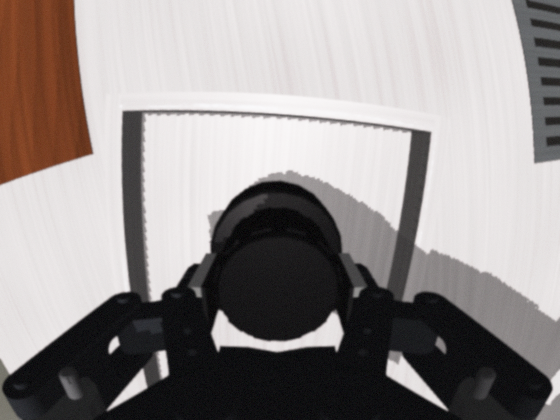

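The cap hangs inside the tray, centred between the side walls. I'll lower it now.

>>> carry_out:
  moves: [-1, 0, 0.0017, 0.013, 0, 0, 0, -1, 0, 0.0017, 0.013, 0, 0, 0, -1, 0, 0.0017, 0.013, 0, 0, 0, -1, 0, 0, 0.012, 0, 0, 0, -1, 0, 0, 0.004, 0, 0, 0]

```text
clock: 19.73
tcp_pos: [0.5232, -0.3081, 0.0557]
orientation: [-0.004, 0.086, 0.996, -0.0]
wrist_force: [-5.4, 4.5, 23.6]
finger_gap: 0.0519
```

>>> carry_out:
  moves: [-1, 0, 0, 0.001, 0, 0, 0, -1, 0, 0, 0.001, 0, 0, 0, -1, 0, 0, 0.001, 0, 0, 0, -1, 0, 0, 0.001, 0, 0, 0, -1, 0, 0, 0.001, 0, 0, 0]

```text
clock: 20.35
tcp_pos: [0.5231, -0.308, 0.056]
orientation: [-0.004, 0.085, 0.996, -0.003]
wrist_force: [-2.9, 0.9, 6.0]
finger_gap: 0.0517
```

```bash
python3 - <<'E'
from h import *
p,R,s=pose();print(p,s["wrist_force"],s["finger_gap"],R[:,2])
E
```

```text
[ 0.52305534 -0.30801777  0.05602218] [-2.86003814  0.874719    5.9749713 ] 0.05174111155143019 [-0.00932595 -0.00601214 -0.99993844]
```

>>> carry_out:
  moves: [1, 0, 0, 0, 0, 0, 0, 1, 0, 0, 0, 0, 0, 0, 1, 0, 0, 0, 0, 0, 0, 1, 0, 0, -0.02, 0, 0, 0, 1, 0, 0, -0.04, 0, 0, 0]

```text
clock: 20.98
tcp_pos: [0.5228, -0.306, 0.1135]
orientation: [-0.006, 0.084, 0.996, -0.002]
wrist_force: [0.3, 0.4, 0.6]
finger_gap: 0.0855
```

>>> carry_out:
  moves: [1, 0, 0, -0.05, 0, 0, 0, 1, 0, 0, -0.05, 0, 0, 0, 1, 0, 0, 0, 0, 0, 0, 1, 0, 0, 0, 0, 0, 0, 1, 0, 0, 0, 0, 0, 0]

```text
clock: 21.6
tcp_pos: [0.5251, -0.3062, 0.2176]
orientation: [-0.005, 0.084, 0.996, -0.002]
wrist_force: [-0.0, 0.3, -0.5]
finger_gap: 0.0853
```

```bash
python3 - <<'E'
from h import *
p,R,s=pose();print(p,s["wrist_force"],s["finger_gap"],s["joint_pos"])
# pregrasp element: jaws opening along filter x (azimuth w or w+pi)
for az in (w,w+np.pi,w-np.pi):
    plan(M+A*.12,frame(-A,az),15)
g=env.read_camera("top")[:,:,::-1]; cv2.imwrite("pics/top2.png",np.hstack([cv2.resize(g[155:285,170:300],(400,400)),cv2.resize(g[180:340,340:520],(400,400))]))
E
```

```text
[ 0.52513999 -0.30623925  0.21755964] [-0.04307531  0.31449543 -0.45484755] 0.08534693466412942 [-0.65573827  0.39014389  0.09603943  1.28199582 -0.00872545 -2.0581475 ]
row shift [0.0496 0.0024 0.0114] turn [-3.09  0.14 11.32] x 15
[[0.476, -0.296, 0.207], [0.357, -0.208, 0.178], [0.309, -0.065, 0.167], [0.348, 0.08, 0.178], [0.461, 0.174, 0.21]]
row shift [ 0.002   0.0332 -0.0019] turn [-0.09 -2.03 -0.27] x 15
[[0.529, -0.273, 0.219], [0.538, -0.174, 0.225], [0.546, -0.075, 0.229], [0.552, 0.025, 0.234], [0.556, 0.125, 0.237]]
row shift [ 0.002   0.0332 -0.0019] turn [-0.09 -2.03 -0.27] x 15
[[0.529, -0.273, 0.219], [0.538, -0.174, 0.225], [0.546, -0.075, 0.229], [0.552, 0.025, 0.234], [0.556, 0.125, 0.237]]
```

View pics/top2.png

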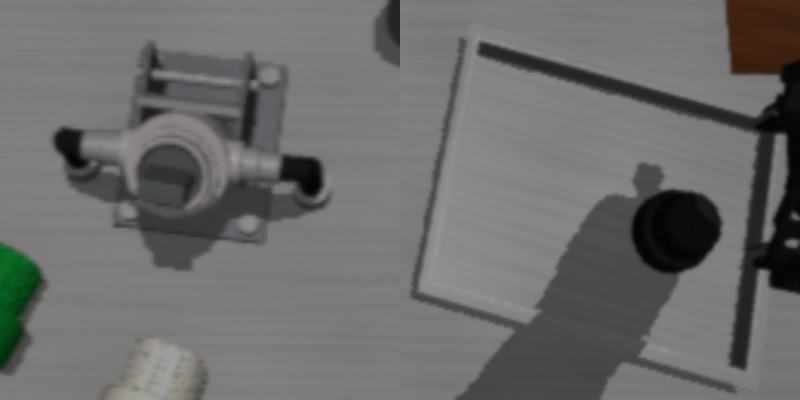

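Cap stands upright in the tray; the grey tab at about (163,185) in the left half is roughly square to the unions. I'll go there.

>>> carry_out:
  moves: [1, 0.003, 0.05, -0.003, -0.1, -3, -0.4, 1, 0.003, 0.05, -0.003, -0.1, -3, -0.4, 1, 0.003, 0.05, -0.003, -0.1, -3, -0.4, 1, 0.003, 0.05, -0.003, -0.1, -3, -0.4, 1, 0.003, 0.05, -0.003, -0.1, -3, -0.4]

```text
clock: 22.28
tcp_pos: [0.5459, -0.0525, 0.2221]
orientation: [0.124, 0.069, 0.99, -0.006]
wrist_force: [0.7, 1.0, -0.2]
finger_gap: 0.0854
```

```bash
python3 - <<'E'
from h import *
p,R,s=pose();print(p,s["joint_pos"])
plan(M+A*.12,frame(-A,w+np.pi),5)
E
```

```text
[ 0.54591866 -0.05253523  0.22212743] [-0.26071759  0.07419374 -0.33412111  0.91626975  0.03445978 -1.68787434]
row shift [ 0.0023  0.0487 -0.0043] turn [-0.14 -3.15 -0.48] x 5
[[0.549, -0.004, 0.226], [0.556, 0.142, 0.236]]
```

>>> carry_out:
  moves: [1, 0.002, 0.048, -0.004, -0.1, -3.1, -0.5, 1, 0.002, 0.048, -0.004, -0.1, -3.1, -0.5, 1, 0.002, 0.048, -0.004, -0.1, -3.1, -0.5, 1, 0.002, 0.048, -0.004, -0.1, -3.1, -0.5, 1, 0.002, 0.048, -0.004, -0.1, -3.1, -0.5]

```text
clock: 22.9
tcp_pos: [0.5543, 0.1953, 0.2324]
orientation: [0.256, 0.045, 0.965, -0.014]
wrist_force: [0.2, -0.6, 0.8]
finger_gap: 0.0855
```

```bash
python3 - <<'E'
from h import *
chk()
plan(M+A*.12,frame(-A,w+np.pi),1)
g=env.read_camera("wrist")[:,:,::-1];cv2.imwrite("pics/w3.png",g)
p,R,s=pose();np.savez("w3.npz",p=p,R=R)
E
```

```text
t 22.9 axial 0.116 lat [-0.0067 -0.0035] ang 0.27 tilt rv [ 0.13  0.23 -0.  ] gap 0.0855 F [ 0.2 -0.6  0.8] M [0.03 0.42 0.02] j [ 0.3   0.   -0.49  0.59 -0.19 -1.23]
row shift [-0.0062 -0.0037 -0.004 ] turn [-0.13 -0.23  0.18] x 1
[[0.557, 0.191, 0.239]]
```

View pics/w3.png

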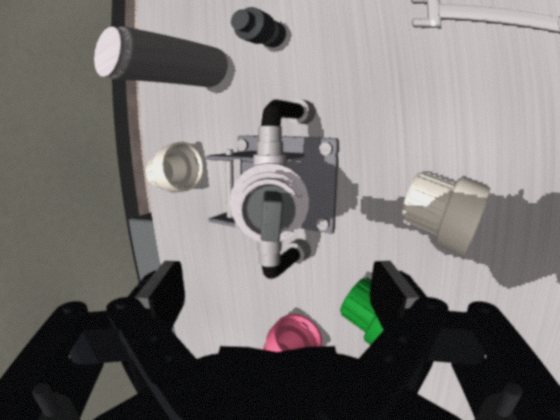

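The tab's top face is a light strip around columns 262–283, rows 200–245, inside the dark bore centred near (268,205). I'll measure its centre and angle.

```bash
python3 - <<'E'
from h import *
z=np.load("w3.npz");p,R=z["p"],z["R"]
g=cv2.imread("pics/w3.png")
for y in range(192,254,6): print(y,g[y,236:304:3].mean(1).astype(int).tolist() if 0 else cv2.blur(g,(3,3))[y,236:304:3,1].tolist())
e=cv2.resize(g[160:290,210:330],None,fx=4,fy=4,interpolation=cv2.INTER_CUBIC);cv2.imwrite("pics/w3e.png",np.clip(e.astype(float)**.6*10,0,255).astype(np.uint8))
E
```

```text
192 [203, 205, 198, 196, 149, 94, 92, 106, 109, 93, 50, 43, 44, 45, 61, 81, 90, 118, 165, 162, 119, 121, 121]
198 [208, 208, 195, 102, 70, 102, 108, 109, 108, 79, 40, 35, 34, 32, 32, 42, 61, 62, 68, 103, 122, 117, 121]
204 [206, 201, 130, 62, 95, 108, 108, 108, 105, 105, 111, 110, 108, 104, 99, 74, 59, 62, 59, 71, 114, 122, 122]
210 [208, 203, 108, 62, 99, 107, 107, 106, 106, 109, 111, 110, 109, 106, 103, 72, 60, 61, 62, 67, 110, 123, 122]
216 [207, 204, 142, 61, 84, 107, 107, 106, 104, 110, 112, 109, 107, 105, 99, 65, 60, 61, 62, 75, 116, 122, 122]
222 [184, 208, 200, 119, 64, 80, 106, 108, 106, 110, 110, 107, 105, 103, 96, 61, 61, 61, 72, 110, 122, 122, 105]
228 [181, 188, 205, 204, 172, 90, 64, 77, 95, 109, 107, 106, 104, 103, 89, 70, 90, 100, 119, 127, 142, 156, 128]
234 [187, 187, 185, 193, 202, 205, 198, 162, 120, 108, 107, 105, 104, 100, 92, 164, 193, 193, 194, 190, 187, 192, 190]
240 [186, 187, 186, 185, 187, 184, 192, 195, 179, 140, 125, 117, 109, 101, 93, 160, 185, 189, 180, 143, 89, 73, 88]
246 [187, 188, 188, 185, 188, 184, 185, 174, 181, 196, 194, 179, 157, 130, 87, 119, 186, 188, 169, 160, 156, 94, 65]
252 [187, 188, 189, 185, 188, 186, 186, 183, 176, 194, 194, 177, 157, 127, 92, 141, 89, 24, 10, 10, 11, 60, 97]
```

View pics/w3e.png

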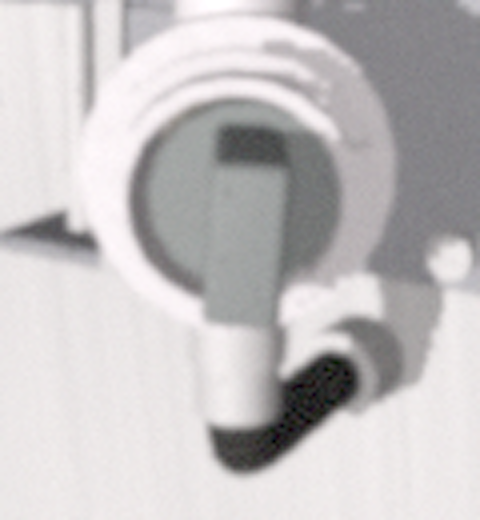

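```bash
python3 - <<'E'
from h import *
z=np.load("w3.npz");p,R=z["p"],z["R"]
def ax(px,h):
    o,d=wray(px,p,R);return o+d*(((M+A*h)-o)@A)/(d@A)
f=lambda u,v:(210+u/4,160+v/4)
a,b=ax(f(252,165),.033),ax(f(240,322),.033);print("len",np.linalg.norm(a-b),"tab c in tool",R.T@((a+b)/2-p),"c-M-.033A world",(a+b)/2-M-.033*A)
t=R.T@(b-a);print("ang",np.degrees(np.arctan2(t[0],t[1])))
m=ax(f(237,197),.0);print("bore",R.T@(m-p),m)
m=ax(f(237,187),.0);print("bore2",m)
E
```

```text
len 0.028406081972722656 tab c in tool [-0.00405538 -0.00264487  0.08343686] c-M-.033A world [-0.00289597  0.00687487 -0.00204472]
ang -4.474068862621572
bore [-0.00637053 -0.00292004  0.11642788] [0.61598566 0.19206532 0.13405376]
bore2 [0.61579285 0.19004187 0.13405493]
```

```bash
python3 - <<'E'
from h import *
p,R,s=pose();R1=R
pc=np.array([.5543,.1953,.2324]);C=pc+R[:,:2]@[-.004,-.0026];C=C+A*(.0-(C-M)@A);print("C",C,C-M)
chk()
Rt=frame(-A,w+np.pi);
Rg=R@Ro.from_euler('z',4.47,degrees=True).as_matrix()
x=Rg[:,0];x=x+A*0;x=x-A*(x@A);x/=np.linalg.norm(x);Rg=np.c_[x,np.cross(-A,x),-A]
np.savez("g.npz",C=C,R=Rg)
plan(C+A*.119,Rg,1)
plan(C+A*.119,Rg,2)
E
```

```text
C [0.61526406 0.18684733 0.13392781] [-0.00173594  0.00134733 -0.00107219]
t 22.95 axial 0.1165 lat [-0.0082 -0.0094] ang 0.31 tilt rv [-0.23  0.21  0.  ] gap 0.0854 F [-1.1  4.1  0.4] M [0.25 0.49 0.09] j [ 0.31  0.   -0.49  0.59 -0.19 -1.23]
row shift [-0.0057 -0.0077 -0.0026] turn [ 0.22 -0.22  4.47] x 1
[[0.556, 0.193, 0.237]]
row shift [-0.0029 -0.0038 -0.0013] turn [ 0.11 -0.11  2.23] x 2
[[0.555, 0.197, 0.234]]
```

>>> carry_out:
  moves: [1, -0.0029, -0.0038, -0.001, 0.1, -0.1, 2.2, 1, -0.0029, -0.0038, -0.001, 0.1, -0.1, 2.2, 1, 0, 0, 0.03, 0, 0, 0, 1, 0, 0, 0.03, 0, 0, 0, 1, 0, 0, 0, 0, 0, 0]

```text
clock: 23.58
tcp_pos: [0.5865, 0.1847, 0.1816]
orientation: [0.257, 0.086, 0.963, -0.004]
wrist_force: [0.5, -0.3, -0.8]
finger_gap: 0.0856
```

```bash
cat >> h.py <<'E'
def chk2():
    z=np.load("g.npz");p,R,s=pose();print("axial",((p-z["C"])@A).round(4),"lat",(R.T@(z["C"]-p))[:2].round(4),"gap",s["finger_gap"],"F",s["wrist_force"].round(1));plan(z["C"]+A*.019,z["R"],2)
E
python3 -c "
from h import *
chk2()"
```

```text
axial 0.0555 lat [-0.0006  0.0052] gap 0.0855630831946727 F [ 0.5 -0.3 -0.8]
row shift [-0.0003  0.0025  0.0182] turn [-0.13 -0.11 -0.29] x 2
[[0.596, 0.186, 0.166]]
```

>>> carry_out:
  moves: [1, -0.0003, 0.0025, 0.012, -0.1, -0.1, -0.3, 1, -0.0003, 0.0025, 0.012, -0.1, -0.1, -0.3, 1, 0, 0, 0.011, 0, 0, 0, 1, 0, 0, 0.0, 0, 0, 0, 1, 0, 0, 0, 0, 0, 0]

```text
clock: 24.2
tcp_pos: [0.6075, 0.1862, 0.1522]
orientation: [0.26, 0.082, 0.962, -0.004]
wrist_force: [0.8, 0.7, -0.4]
finger_gap: 0.0854
```

```bash
python3 -c "
from h import *
chk2()"
```

```text
axial 0.0197 lat [0.0027 0.0012] gap 0.0854127914840403 F [ 0.8  0.7 -0.4]
row shift [0.0013 0.0006 0.0003] turn [-0.04  0.06 -0.08] x 2
[[0.607, 0.187, 0.151]]
```

>>> carry_out:
  moves: [0, 0.0013, 0.0006, 0, 0, 0, 0, -1, 0.0013, 0.0006, 0, 0, 0, 0, -1, 0, 0, 0, 0, 0, 0, -1, 0, 0, 0, 0, 0, 0, -1, 0, 0, 0, 0, 0, 0]
  squeeze: 40

```text
clock: 24.82
tcp_pos: [0.6052, 0.1885, 0.1521]
orientation: [0.26, 0.082, 0.962, -0.003]
wrist_force: [0.1, -0.4, -1.1]
finger_gap: 0.013
```

>>> carry_out:
  moves: [-1, 0, 0, 0, 0, 0, 0, -1, 0, 0, 0, 0, 0, 0, -1, 0, 0, -0.002, 0, 0, 0, -1, 0, 0, -0.003, 0, 0, 0, -1, 0, 0, -0.004, 0, 0, 0]

```text
clock: 25.45
tcp_pos: [0.6006, 0.1888, 0.1599]
orientation: [0.26, 0.082, 0.962, -0.003]
wrist_force: [0.1, 0.6, -1.0]
finger_gap: 0.0128
```

```bash
python3 -c "
from h import *
chk2()"
```

```text
axial 0.0299 lat [ 0.0003 -0.0006] gap 0.012833812926041703 F [ 0.1  0.6 -1. ]
row shift [ 0.0001 -0.0003  0.0054] turn [-0.02  0.09 -0.07] x 2
[[0.603, 0.188, 0.155]]
```

>>> carry_out:
  moves: [-1, 0, 0, -0.008, 0, 0, 0, -1, 0, 0, -0.01, 0, 0, 0, -1, 0, 0, -0.01, 0, 0, 0, -1, 0, 0, -0.01, 0, 0, 0, -1, 0, 0, -0.01, 0, 0, 0]

```text
clock: 26.08
tcp_pos: [0.5746, 0.1913, 0.2045]
orientation: [0.26, 0.082, 0.962, -0.003]
wrist_force: [0.5, -0.1, -1.6]
finger_gap: 0.0131
```

```bash
python3 -c "
from h import *
chk2()"
```

```text
axial 0.0816 lat [ 0.     -0.0005] gap 0.013102447897465718 F [ 0.5 -0.1 -1.6]
row shift [-0.     -0.0003  0.0313] turn [-0.01  0.08 -0.07] x 2
[[0.59, 0.19, 0.177]]
```

>>> carry_out:
  moves: [-1, 0, 0, -0.012, 0, 0, 0, -1, 0, 0, -0.012, 0, 0, 0, -1, 0, 0, -0.012, 0, 0, 0, -1, 0, 0, -0.014, 0, 0, 0, -1, 0, 0, -0.014, 0, 0, 0]

```text
clock: 26.7
tcp_pos: [0.5397, 0.1946, 0.2634]
orientation: [0.26, 0.082, 0.962, -0.003]
wrist_force: [-0.2, 0.4, -0.9]
finger_gap: 0.0132
```

```bash
python3 - <<'E'
from h import *
chk2();p,R,s=pose();print(s["joint_pos"].round(2))
D=np.array([0,0,-1.])
plan(np.array([.555,-.175,.28]),frame(D,w+np.pi+.0),10)
E
```

```text
axial 0.1501 lat [-0.0008 -0.0002] gap 0.013200706472531342 F [-0.2  0.4 -0.9]
row shift [-0.0005 -0.0001  0.0656] turn [-0.02  0.06 -0.06] x 2
[[0.573, 0.191, 0.207]]
[ 0.31 -0.05 -0.46  0.67 -0.2  -1.15]
row shift [-0.0069 -0.0364 -0.0004] turn [ 0.1   3.01 -0.41] x 10
[[0.54, 0.158, 0.266], [0.542, 0.047, 0.272], [0.547, -0.064, 0.277], [0.555, -0.175, 0.28]]
```

>>> carry_out:
  moves: [-1, -0.007, -0.036, 0, 0.1, 3, -0.4, -1, -0.007, -0.036, 0, 0.1, 3, -0.4, -1, -0.007, -0.036, 0, 0.1, 3, -0.4, -1, -0.007, -0.036, 0, 0.1, 3, -0.4, -1, -0.007, -0.036, 0, 0.1, 3, -0.4]

```text
clock: 27.32
tcp_pos: [0.5432, 0.0107, 0.2784]
orientation: [0.13, 0.061, 0.99, -0.0]
wrist_force: [0.3, 1.1, -0.5]
finger_gap: 0.0132
```

>>> carry_out:
  moves: [-1, -0.007, -0.036, 0, 0.1, 3, -0.4, -1, -0.007, -0.036, 0, 0.1, 3, -0.4, -1, -0.007, -0.036, 0, 0.1, 3, -0.4, -1, -0.007, -0.036, 0, 0.1, 3, -0.4, -1, 0, 0, 0, 0, 0, 0]

```text
clock: 27.95
tcp_pos: [0.5551, -0.1431, 0.2856]
orientation: [0.024, 0.049, 0.999, 0.0]
wrist_force: [0.6, 0.3, -1.2]
finger_gap: 0.0131
```

```bash
python3 - <<'E'
from h import *
D=np.array([0,0,-1.])
p,R,s=pose();print(p,R[:,2],s["finger_gap"],s["wrist_force"])
plan(np.array([.555,-.175,.16]),frame(D,w+np.pi+.0),5)
g=env.read_camera("scene")[:,:,::-1];w_=env.read_camera("wrist")[:,:,::-1]
cv2.imwrite("pics/s3.png",np.hstack([cv2.resize(g[130:390,10:270],(400,400)),cv2.resize(w_,(400,400))]))
E
```

```text
[ 0.55513533 -0.14305198  0.28563394] [ 0.04890903 -0.00210896 -0.99880101] 0.013143603157972476 [ 0.58326531  0.31881823 -1.18683848]
row shift [ 0.0001 -0.0064  0.0251] turn [ 0.03  0.56 -0.02] x 5
[[0.556, -0.149, 0.261], [0.556, -0.169, 0.185]]
```

View pics/s3.png

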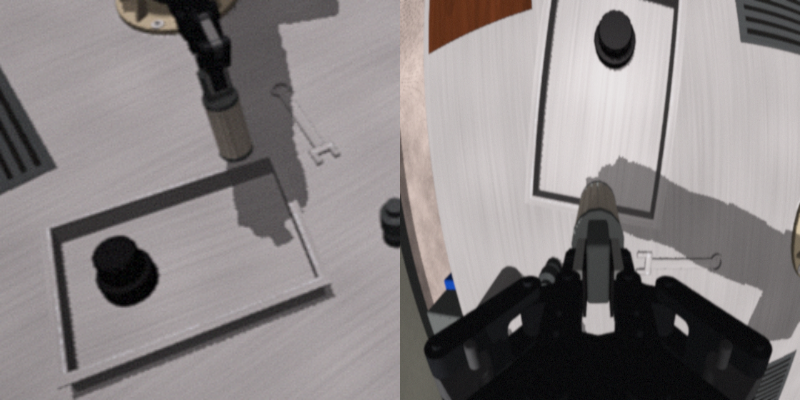

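The element hangs straight in the jaws, and the cap stands in the far half of the tray. I'll lower it.

>>> carry_out:
  moves: [-1, 0, -0.01, 0.02, 0, 0.6, 0, -1, 0, -0.01, 0.025, 0, 0.6, 0, -1, 0, -0.01, 0.025, 0, 0.6, 0, -1, 0, -0.01, 0.025, 0, 0.5, 0, -1, 0, -0.008, 0.025, 0, 0.5, 0]

```text
clock: 28.68
tcp_pos: [0.5522, -0.1853, 0.1617]
orientation: [0.001, 0.044, 0.999, 0.001]
wrist_force: [1.5, 1.1, -0.3]
finger_gap: 0.0131
```

```bash
python3 - <<'E'
from h import *
D=np.array([0,0,-1.])
plan(np.array([.55,-.19,.122]),frame(D,w+np.pi+.0),3);print(pose()[0])
E
```

```text
row shift [ 0.0006 -0.0016  0.0132] turn [0.03 0.05 0.16] x 3
[[0.551, -0.187, 0.148]]
[ 0.55218591 -0.18533483  0.16168454]
```

>>> carry_out:
  moves: [-1, 0, -0.0016, 0.013, 0, 0, 0, -1, 0, -0.0016, 0.013, 0, 0, 0, -1, 0, 0, 0.009, 0, 0, 0, -1, 0, 0, 0.003, 0, 0, 0, -1, 0, 0, 0, 0, 0, 0]

```text
clock: 29.3
tcp_pos: [0.5502, -0.1862, 0.1198]
orientation: [-0.0, 0.043, 0.999, 0.002]
wrist_force: [0.1, 0.1, -1.0]
finger_gap: 0.0131
```

>>> carry_out:
  moves: [-1, 0, 0, 0.0015, 0, 0, 0, -1, 0, 0, 0.0015, 0, 0, 0, -1, 0, 0, 0.0015, 0, 0, 0, -1, 0, 0, 0.0015, 0, 0, 0, -1, 0, 0, 0.0015, 0, 0, 0]

```text
clock: 29.92
tcp_pos: [0.5518, -0.1868, 0.1143]
orientation: [0.002, 0.043, 0.999, 0.001]
wrist_force: [-2.6, 0.5, 10.1]
finger_gap: 0.013
```

```bash
python3 - <<'E'
from h import *
p,R,s=pose();print(p,R[:,2],s["wrist_force"],s["finger_gap"])
E
```

```text
[ 0.5517919  -0.18683914  0.11434544] [ 4.16354303e-03  9.78114099e-04 -9.99990854e-01] [-2.60395407  0.45816732 10.05902548] 0.013040605532311943
```

>>> carry_out:
  moves: [-0.4, 0, 0, -0.0005, 0, 0, 0, -0.2, 0, 0, 0, 0, 0, 0, 0.2, 0, 0, 0, 0, 0, 0, 0.2, 0, 0, 0, 0, 0, 0, 0.2, 0, 0, 0, 0, 0, 0]

```text
clock: 30.55
tcp_pos: [0.5519, -0.1869, 0.1149]
orientation: [0.002, 0.043, 0.999, 0.001]
wrist_force: [-0.4, -0.5, -0.4]
finger_gap: 0.0514
```

>>> carry_out:
  moves: [0.2, 0, 0, -0.01, 0, 0, 0, 0.2, 0, 0, -0.03, 0, 0, 0, 0.2, 0, 0, -0.04, 0, 0, 0, 0.2, 0, 0, -0.05, 0, 0, 0, 0.2, 0, 0, 0, 0, 0, 0]

```text
clock: 31.18
tcp_pos: [0.5511, -0.1869, 0.251]
orientation: [0.002, 0.043, 0.999, 0.0]
wrist_force: [0.6, 0.8, -1.0]
finger_gap: 0.0515
```

```bash
python3 - <<'E'
from h import *
p,R,s=pose();print(p,s["wrist_force"],s["finger_gap"])
g=env.read_camera("scene")[:,:,::-1];t=env.read_camera("top")[:,:,::-1]
cv2.imwrite("pics/end.png",np.hstack([cv2.resize(g,(400,300)),cv2.resize(t,(400,300))]))
E
```

```text
[ 0.55114467 -0.18694377  0.25100318] [ 0.62725561  0.8373097  -1.04435855] 0.05154319385881328
```

No views are left, so I'll check the end state numerically, using frame differences against the first pictures.

```bash
python3 - <<'E'
from h import *
g0=cv2.imread("pics/scene0.png")
g=np.ascontiguousarray(env.read_camera("scene")[:,:,::-1])
print("pred tab top/body top/bottom",proj("scene",[[.5517,-.187,.126],[.5517,-.187,.089],[.5517,-.187,.004]]).round().tolist(),"cap top/bot",proj("scene",[[.523,-.308,.075],[.523,-.308,.004]]).round().tolist())
d=(np.abs(g.astype(int)-g0).max(2)>40).astype(np.uint8);d=cv2.morphologyEx(d,cv2.MORPH_OPEN,np.ones((3,3)))
k,l,st,c=cv2.connectedComponentsWithStats(d)
for i in range(1,k):
    if st[i,4]>80: print(st[i],c[i].round(),g[l==i].mean(0).round())
for nm,(x,y,W,H) in dict(can=(290,245,40,80),coup=(253,255,28,38),wrench=(183,180,50,58)).items(): print(nm,d[y:y+H,x:x+W].mean().round(3))
P=proj("scene",[[.5517,-.187,.06]])[0].astype(int);print("px at body mid now/before",g[P[1],P[0]-4:P[0]+5:4].tolist(),g0[P[1],P[0]-4:P[0]+5:4].tolist())
for z in np.arange(.01,.14,.012):
    u=proj("scene",[[.5517,-.187,z]])[0].astype(int);print(z.round(3),u,g[u[1],u[0]-16:u[0]+17:4,:].mean(1).astype(int))
E
```

```text
pred tab top/body top/bottom [[145.0, 253.0], [149.0, 266.0], [158.0, 291.0]] cap top/bot [[84.0, 293.0], [96.0, 313.0]]
[ 92   0  38  22 364] [112.   9.] [26. 27. 30.]
[ 132   10  108   96 5234] [178.  65.] [ 93.  96. 102.]
[117  20  30  36 503] [129.  35.] [115. 133. 148.]
[ 27  24  39  20 204] [45. 30.] [ 82.  96. 107.]
[92 38 23  9 99] [102.  42.] [39. 46. 52.]
[   25    40   203   205 12635] [136. 149.] [59. 60. 63.]
[297  81  49  20 635] [322.  90.] [156. 155. 161.]
[ 305  157   37   44 1162] [321. 180.] [138. 137. 142.]
[ 139  243   54   60 2225] [167. 271.] [76. 76. 79.]
[  70  283   43   47 1507] [ 90. 306.] [20. 19. 20.]
can 0.0
coup 0.0
wrench 0.112
px at body mid now/before [[48, 50, 48], [34, 39, 37], [69, 71, 73]] [[156, 151, 161], [147, 144, 151], [149, 146, 154]]
0.01 [157 288] [169 127  74  70  70  76  63  76  82]
0.022 [156 285] [159 161  79  70  69  68  67  85  88]
0.034 [155 282] [161 157  76  73  72  66  66  83  90]
0.046 [154 278] [157 153  73  66  74  67  62  84  86]
0.058 [152 275] [162 162  58  44  54  72  70  79  87]
0.07 [151 271] [156 154  83 101  79  45  57  87  83]
0.082 [150 267] [155 157  38  38  35  48  45  87  90]
0.094 [148 263] [156 153  72  29  34  22  30  66  84]
0.106 [147 260] [ 89 148  75  27  31  27  30  77  86]
0.118 [145 256] [50 50 45 52 49 32 24 88 87]
0.13 [144 252] [49 55 52 50 44 53 55 68 87]
```

```bash
python3 -c "
from h import *
print(env.get_state()['wrist_force']);print(env.hand_in())"
```

```text
[-0.29758947 -0.63414878 -0.7493434 ]
the job is handed in; nothing more can be done
None
```

The job is handed in, at about 31 s on the clock; it reports no verdict.

- **Cap:** I unscrewed it about 600° in two strokes with a re-grip between. I lifted it straight out along the axis and set it upright on the tray floor, releasing only after the wrist force showed contact. A picture taken after release showed it standing in the tray.
- **Element:** I gripped it by its pull tab, drew it about 130 mm out along the axis and stood it in the same tray, again releasing on floor contact.

**Last checks:**
- The 12-picture limit was used up, so I never saw the tray after releasing the element. The comparison with the first scene picture shows dark, upright blobs where the cap and element were put down. That fits both standing.
- The can and coupling areas are unchanged.
- The wrench area differed in about 11% of its pixels. I put that down to the arm's shadow or the arm itself, because nothing went near the wrench, but I did not confirm it.
- The wrist force was below about 1.5 N, so the robot was touching nothing.

**Measurement disagreement:** my tray corner positions from the two cameras differed by about 10–30 mm. I accepted that because the tray is much larger, and the wrist view showed the cap well inside the walls before I lowered it.

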